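# Hang the rack lifter on the hook inside the drying cupboard

## Robot

A 7-joint arm with a two-finger parallel gripper is mounted at the origin on a cart in front of the work surface, level with it; the furniture and walls round the work are solid. World frame = base frame: x ahead of the robot, y to its left, z up, the work surface at z = 0. Lengths are in m, angles in rad, forces in N, time in s.
With the tool pointing down it reaches from about 0.4 to 0.85 m from the base axis. Payload 4.5 kg.
Tool frame: the origin (TCP) lies at the very end of the fingers, on their centre line; the grasp point (between the pads) lies 19 mm behind it; z points along the fingers, x is the direction in which the jaws open and shut, and the axes are right-handed (so a half turn about z gives the same grasp; the last joint's range is limited). The gripper opens to 85 mm and grips with 20 to 120 N. Pads are 22 mm wide; open, the fingers measure 114 mm over their backs; the gripper's body (76 mm by 85 mm) begins 54 mm behind the grasp point. The pads swing forward as they close: fully open they stand 13 mm farther back than shut.
Start: joints at [1.36, 0.689, -0.195, 1.565, 0.157, 0.902, -0.215], TCP at [0.152, -0.606, 0.211] pointing down, gripper open.
Joint ranges: [-3.01, 3.01], [-0.46, 2.08], [-1.47, 1.51], [0.13, 2.56], [-1, 4.14], [0.04, 2.09], [-2.66, 2.66]. Speed limits (rad/s): [2.57, 2.57, 3.14, 3.14, 3.14, 3.14, 3.14].

## Interface

Orientations are given as a rotation vector (axis times angle).
In Python, from workcell import r, optics gives the robot as it stands.
- The arm moves only by the tool send_rows, never from a script. Its argument "deltas" is a list of rows, each an object of numbers: "x", "y", "z": the shift along the tool's x, y, z in m; "turn": the turn about the tool's z in degrees; "hand": the gripper command: -1 is shut, 1 is fully open, values between are in proportion. In form: [{"x": .., "y": .., "z": .., "turn": .., "hand": ..}, ...]. A call has 1 to 8 rows; each row is the pose to reach, as a shift and turn from the pose commanded when the call began, along the tool's axes at that moment; what a row does not reach only later rows make up. A row lasts 1/12 s, in which the tool goes at most 41.7 mm and 7.16 degrees, less where a joint would pass 70% of its speed; a pose out of reach is approached as far as the arm can. A call with a gripper value outside its range is refused whole. The fingers move at their own pace and stop on an object; the grip force is fixed at half the most. Time passes only in rows, so rows that repeat a pose let the fingers close. It gives the time, the measured TCP pose, the force and the opening at its end, in the units of the state.
- r.get_state(): the state, without advancing time (a new reading comes with each control period).
- optics.snapshot(name): name is "side" or "top" or "wrist"; returns (picture, depth): 480x640x3 uint8, red, green, blue; 480x640 float32, m along the optical axis (not along the pixel's ray), 0 where there is no reading.
- optics.camera_params(name): a dict with "K" (3x3 intrinsics, pixels), "D" ([k1, k2, p1, p2, k3] as OpenCV has them; the pictures are not rectified), "world_to_cam" (4x4, takes a point from world to camera coordinates); the wrist camera has in their place "hand_eye" (4x4, takes a point from camera to tool coordinates, whose origin is the TCP and whose axes are the tool frame's). Camera axes: x right, y down, z forward; pixel columns grow to the right and rows downward; lengths in m; the calibration is good to about 2 mm. A picture is of the moment at which its call begins: read the wrist's pose just before it. camera_params takes no time and is no camera call.
- r.close_job(): hands the job in, once; it reports no verdict.
The state is a dict: "time": time; "qpos": joint angles; "qd": joint speeds; "tau": joint torques, N m; "tcp_pos": TCP position; "tool_rot": TCP orientation; "wrist_force": force on the tool from outside, world axes, zero at the start; "torque": the same for the moment, N m; "finger_gap": finger opening in m.
Only numpy, scipy, OpenCV 4.12 (cv2) and the standard library are available. Lean on these libraries where they do the work, as an engineer would, in place of code of your own. Each camera call takes 0.05 s, during which the arm holds its last target. There are 200 camera calls.

## Task

Pick up the rack lifter by its black handle and hang it by its steel loop on the hook deep under the low roof of the open drying cupboard, tilting it so that the hand stays clear of the roof. The hook's depth is only roughly known, so feel for its stem and its seat gently, without forcing, and leave the lifter hanging still and untouched. Leave the bottle, tape, pen and rack around where they are.

Things in the scene. Friction and masses are not known exactly. Their poses are not given: they have to be found in the camera images.
- lifter_grip (a point): Centre of the black handle of the loose rack lifter (about 0.13 kg): the place to grip. Handle 70 mm long (its x, towards the steel loop), 18 mm wide (y), 22 mm high (z). It starts lying flat on the worktop, this point 11 mm up. Beyond the handle a flat steel neck (12 x 6 mm) leads to the loop; at the other end a short T-shaped foot ends 49 mm from this point.
- lifter_eye (a point): Middle of the far bar of the lifter's rectangular steel loop, 155 mm from lifter_grip along the lifter's x, same axes: the bar that must rest in the hook. The loop is 6 mm round bar in the lifter's x-y plane; far and near bar are 50 mm apart between middle lines, clear opening 44 mm along x and 32 mm along y.
- lifter: The same rack lifter; origin on its underside, 11 mm below lifter_grip (along its z), same axes.
- cabinet: White open-fronted drying cupboard, fixed on the worktop, standing elsewhere in each start. Origin on the worktop below the middle of the roof's front edge; x points level into it, y left as seen from the front, z up. Side walls (inner faces y = +-95 mm) and 10 mm floor begin at x = 40 mm, back wall at 180 mm. Never put over 15 N on it or its hook with the held lifter or the robot.
- rack: Low black tube rack (101 x 139 x 34 mm), bystander; origin under its centre.
- tape: Roll of paper tape lying flat (62 mm across, 19 mm high), bystander; origin under its centre.
- bottle: White bottle (39 mm across, 150 mm high) standing upright, bystander; origin under its centre.
- marker: Marker pen (16 x 135 mm), lying, bystander; origin under its centre.
- roof_edge (a point): Middle of the lower front edge of the cupboard's roof, 312 mm above the worktop (cupboard x = 0, y = 0). The roof is 10 mm thick, 210 mm wide, 190 mm deep. A rail below it (underside 306 mm up) carries the hook's clamp block (down to 296 mm) over and behind the stem.
- hook_zone (a point): NOT the hook itself but the middle of its possible range: cupboard x = 120 mm, y = 0, 255 mm up = top of the hook's level seat. The 14 mm wide steel strip hook is at y = 0: stem down from the roof, seat towards the front, upturned lip (4 mm thick, top 263 mm up); seat underside 251 mm, 12 mm free between lip and stem. It is clamped rigidly: the stem's front face lies anywhere from x = 104 to 148 mm.
- rest_bar (a point): Middle of the front face of a rubber-faced cross bar in the cupboard (x = 115 mm, 100 to 124 mm up). The handle of the hung lifter swings in against it when let go; it rests upright or leaning up to 20 degrees. Hint: tilted 35 degrees loop-up with lifter_eye 271 mm up, the far bar passes over the lip, the near bar under the seat; at the stem it can sink 13 mm to the seat. Outside, less tilt will do.
Things that resemble listed ones, but are neither listed nor needed, are in the scene too. There is more than one size of the lifter; the job needs the larger.

How it is judged:
On the way:
1. the lifter is picked up off the worktop, its handle at least 60 mm up (height (world z) of lifter_grip above 0.06 m), for 0.2 s.
At the end, for the whole second after the job is handed in: The far bar of the lifter's loop rests in the hook's seat (its middle 253 to 263 mm above the worktop, within 20 mm of the cupboard's middle plane, 92 to 148 mm behind the roof's front edge), the lifter hangs loop-up within 0.45 rad of vertical, carried by the cupboard, slower than 0.05 m/s (z of lifter_eye in the frame of cabinet between 0.253 and 0.263 m and x of lifter_eye in the frame of cabinet between 0.092 and 0.148 m and y of lifter_eye in the frame of cabinet between -0.02 and 0.02 m and angle between lifter's own x axis and vertical below 0.45 rad and contact force between lifter and cabinet above 0.4 N and linear speed of lifter below 0.05 m/s); the robot touches nothing.
It fails at once if the held lifter is pressed against the cupboard or its hook with more than 15 N (contact force between lifter and cabinet above 15 N and contact force between the fingers and lifter above 1 N).
It fails at once if the robot itself presses on the cupboard with more than 15 N (contact force between any of the arm, the fingers and cabinet above 15 N).
It fails at once if a bystander is moved by more than 30 mm (distance of any of rack, tape, bottle, marker from where it was at the start of the episode above 0.03 m).
It also fails if it takes over 62 s, if anything falls off the work surface, if the arm or the gripper's body presses on something with over 40 N, if the wrist force passes 120 N, or if a joint passes its speed limit or range.

## Working session

There is one attempt and no reset: what is moved stays moved. The work goes in short steps, Python scripts to look and compute and a tool call to move; the robot and the scene stay as the last step left them, time stands still between calls to the robot, and variables do not carry over. Pictures are saved under pics/ and viewed, about 8 in all and at most 12, crops included, and the job is handed in when it is done.

Besides the shell and the picture viewer there is one more tool, called after ">>>" by a JSON object that holds its "method" and its "body", one argument or row to a line. send_rows: Moves the arm, as the interface text tells. Its arguments: {"type":"object","properties":{"deltas":{"type":"array"}},"required":["deltas"]}

```bash
mkdir -p pics && ls
cat > h.py <<'E'
import numpy as np, cv2
from scipy.spatial.transform import Rotation as R
from workcell import r, optics
def tcp():
    s=r.get_state(); T=np.eye(4); T[:3,:3]=R.from_rotvec(s['tool_rot']).as_matrix(); T[:3,3]=s['tcp_pos']; return T
def cam2world(n,T=None):
    p=optics.camera_params(n)
    M=(T@p['hand_eye']) if n=='wrist' else np.linalg.inv(p['world_to_cam'])
    return np.array(p['K']),np.array(p['D']),M
def ray(n,uv,T=None):
    K,D,M=cam2world(n,T)
    q=cv2.undistortPoints(np.array(uv,float).reshape(-1,1,2),K,D).reshape(-1,2)
    return M,q
def on_z(n,uv,z,T=None):
    M,q=ray(n,uv,T); d=np.c_[q,np.ones(len(q))]@M[:3,:3].T; o=M[:3,3]
    return o+d*((z-o[2])/d[:,2])[:,None]
def at_depth(n,uv,dep,T=None):
    M,q=ray(n,uv,T); dd=np.array([dep[int(v),int(u)] for u,v in uv])
    return (np.c_[q,np.ones(len(q))]*dd[:,None])@M[:3,:3].T+M[:3,3]
def snap(n,tag):
    T=tcp(); im,d=optics.snapshot(n); cv2.imwrite(f'pics/{tag}.png',im[:,:,::-1]); np.savez(f'pics/{tag}.npz',d=d,T=T); return im,d,T
E
python3 - <<'E'
from h import *
s=r.get_state(); print(s); print(tcp().round(4))
for n in('top','side'):
    snap(n,n+'0'); print(n,cam2world(n)[2].round(3))
print(optics.camera_params('wrist')['hand_eye'].round(3))
E
```

```text
pics
{'time': 0.0, 'qpos': array([ 1.35981497,  0.690007  , -0.19452664,  1.56640634,  0.15728288,
        0.90250078, -0.21508688]), 'qd': array([ 0.0006309 , -0.00114835,  0.00041284, -0.00070734, -0.00183883,
        0.00134243,  0.00077263]), 'tau': array([ 6.21148520e-04, -5.39599371e+01, -1.26708604e+00, -1.58542013e+01,
        8.87331233e-03,  9.29668488e-03,  7.24236031e-06]), 'tcp_pos': array([ 0.1512465 , -0.60567531,  0.21015345]), 'tool_rot': array([-2.47526953,  1.93281725,  0.00249982]), 'wrist_force': array([-0.11976402, -0.6500924 ,  0.00242274]), 'torque': array([ 0.00017912, -0.02903337,  0.00958095]), 'finger_gap': 0.08526630041532063}
[[ 2.424e-01 -9.702e-01 -6.000e-04  1.512e-01]
 [-9.702e-01 -2.424e-01  1.800e-03 -6.057e-01]
 [-1.900e-03  1.000e-04 -1.000e+00  2.102e-01]
 [ 0.000e+00  0.000e+00  0.000e+00  1.000e+00]]
top [[-0.008 -0.999  0.042  0.467]
 [-1.     0.008  0.003 -0.257]
 [-0.003 -0.042 -0.999  1.337]
 [ 0.     0.     0.     1.   ]]
side [[ 0.955 -0.145  0.259  0.237]
 [-0.296 -0.505  0.811 -1.133]
 [ 0.013 -0.851 -0.525  0.79 ]
 [ 0.     0.     0.     1.   ]]
[[ 1.    -0.001 -0.001  0.   ]
 [ 0.001  0.948  0.319 -0.081]
 [ 0.001 -0.319  0.948 -0.163]
 [ 0.     0.     0.     1.   ]]
```

View pics/top0.png

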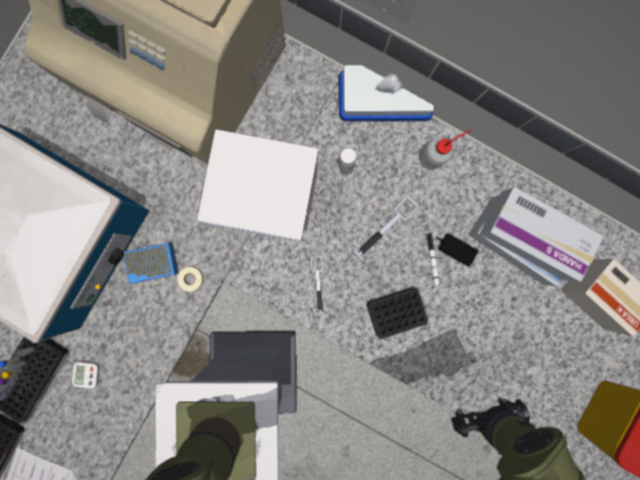

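View pics/side0.png

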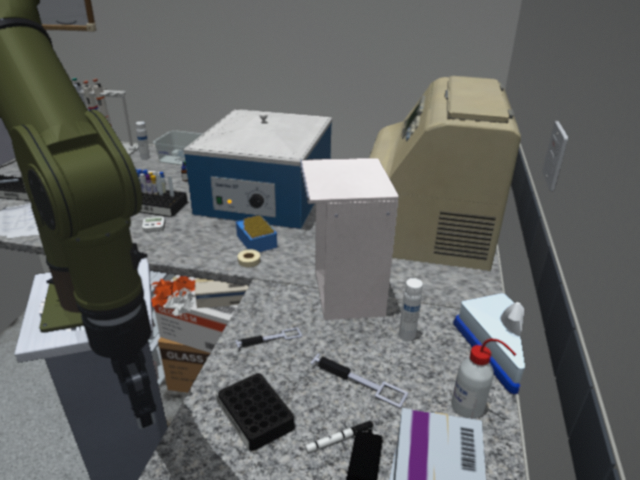

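Run:
```python
from h import *
d=np.load('pics/top0.npz')['d']
print('roof z322',on_z('top',[(218,131),(318,148),(302,238),(198,220)],.322).round(3), at_depth('top',[(260,185)],d).round(3))
print('lifter: foot,handle c,eye,',on_z('top',[(357,255),(370,242),(410,203)],.011).round(3))
print('small',on_z('top',[(320,305),(317,260)],.011).round(3))
print('rack,tape,bottle,marker',on_z('top',[(397,312)],.034),on_z('top',[(190,279)],.019),on_z('top',[(347,156)],.15),on_z('top',[(433,260)],.008))
print('others squeeze bottle, black',on_z('top',[(440,150)],.1),on_z('top',[(458,248)],.01))
im=cv2.imread('pics/side0.png'); c=im[140:440,220:420]; t=cv2.imread('pics/top0.png')[180:330,290:450]
a=cv2.resize(c,None,fx=2,fy=2,interpolation=3)
b=cv2.resize(t,(400,375),interpolation=3); b=np.vstack([b,np.zeros((225,400,3),np.uint8)])
cv2.imwrite('pics/c1.png',np.hstack([a,b]))
```

```text
roof z322 [[ 0.726 -0.067  0.322]
 [ 0.69  -0.267  0.322]
 [ 0.51  -0.234  0.322]
 [ 0.547 -0.027  0.322]] [[ 0.616 -0.151  0.324]]
lifter: foot,handle c,eye, [[ 0.478 -0.368  0.011]
 [ 0.511 -0.402  0.011]
 [ 0.612 -0.508  0.011]]
small [[ 0.35  -0.272  0.011]
 [ 0.466 -0.265  0.011]]
rack,tape,bottle,marker [[ 0.33247905 -0.46623288  0.034     ]] [[0.41948687 0.06230008 0.019     ]] [[ 0.70784127 -0.33627177  0.15      ]] [[ 0.46314351 -0.56591287  0.008     ]]
others squeeze bottle, black [[ 0.73144659 -0.56708685  0.1       ]] [[ 0.49365131 -0.63130575  0.01      ]]
```

View pics/c1.png

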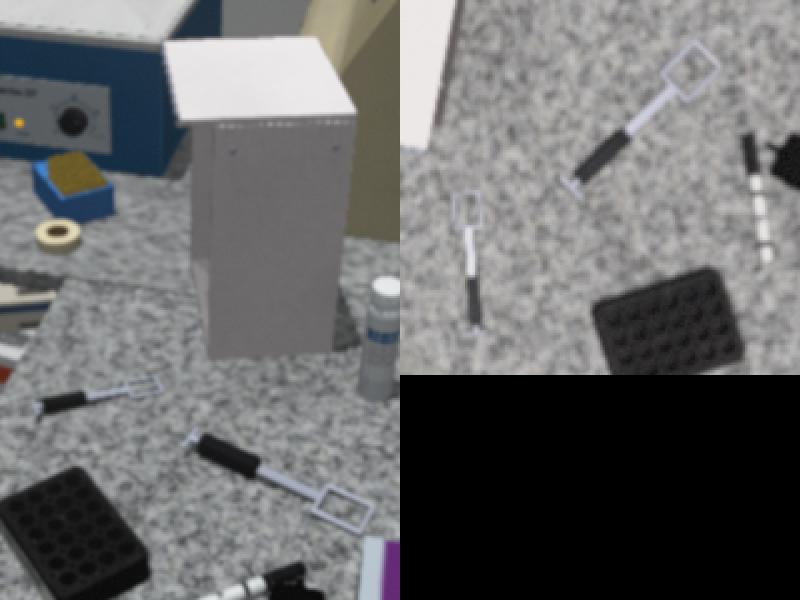

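Top and side views: the cupboard's front faces the robot, with its roof at about (260,185) in the top view and yaw about -10°. The large lifter has its handle at (370,242) and its loop at (410,203). The small decoy is at (318,280). I'll move above the large lifter, turning as I go.

>>> {"method": "send_rows", "body": {
  "deltas": [
    {"x": -0.131, "y": -0.387, "z": 0, "turn": -57, "hand": 1},
    {"x": -0.131, "y": -0.387, "z": 0, "turn": -57, "hand": 1},
    {"x": -0.131, "y": -0.387, "z": 0, "turn": -57, "hand": 1},
    {"x": -0.131, "y": -0.387, "z": 0, "turn": -57, "hand": 1},
    {"x": -0.131, "y": -0.387, "z": 0, "turn": -57, "hand": 1},
    {"x": -0.131, "y": -0.387, "z": 0, "turn": -57, "hand": 1},
    {"x": -0.131, "y": -0.387, "z": 0, "turn": -57, "hand": 1},
    {"x": -0.131, "y": -0.387, "z": 0, "turn": -57, "hand": 1}
  ]
}}

```text
time: 0.77
tcp_pos: [0.433, -0.4248, 0.2107]
tool_rot: [-3.1, 0.508, 0.001]
wrist_force: [1.2, -0.6, 0.8]
finger_gap: 0.0854
```

```bash
cat > go.py <<'E'
from h import *
import sys
# target x y z yawdeg(tool y) -> tool shifts
T=tcp(); s=r.get_state(); x,y,z,yaw=map(float,sys.argv[1:5])
d=T[:3,:3].T@(np.array([x,y,z])-T[:3,3]); cur=np.degrees(np.arctan2(T[1,1],T[0,1]))
print('t',round(s['time'],2),'tcp',T[:3,3].round(4),'yaw',cur.round(2),'zax',T[:3,2].round(4),'F',np.round(s['wrist_force'],2),'gap',round(s['finger_gap'],4),'q',np.round(s['qpos'],2))
print('shift',d.round(4),'turn',round(-((yaw-cur+180)%360-180),2))
E
python3 go.py .495 -.385 .2 -46.3
```

```text
t 0.77 tcp [ 0.433  -0.4248  0.2107] yaw -108.63 zax [-7.e-04  2.e-04 -1.e+00] F [ 1.25 -0.61  0.77] gap 0.0854 q [ 0.95  0.69 -0.45  1.62  0.36  0.92  0.05]
shift [ 0.046  -0.0575  0.0107] turn -62.33
```

>>> {"method": "send_rows", "body": {
  "deltas": [
    {"x": 0.0, "y": 0, "z": 0, "turn": -57, "hand": 1},
    {"x": 0.0, "y": 0, "z": 0, "turn": -57, "hand": 1},
    {"x": 0.0, "y": 0, "z": 0, "turn": -57, "hand": 1},
    {"x": 0.0, "y": 0, "z": 0, "turn": -57, "hand": 1},
    {"x": 0.0, "y": 0, "z": 0, "turn": -57, "hand": 1},
    {"x": 0.0, "y": 0, "z": 0, "turn": -57, "hand": 1},
    {"x": 0.0, "y": 0, "z": 0, "turn": -57, "hand": 1},
    {"x": 0.0, "y": 0, "z": 0, "turn": -57, "hand": 1}
  ]
}}

```text
time: 1.43
tcp_pos: [0.4315, -0.4261, 0.2105]
tool_rot: [-2.966, -1.032, 0.001]
wrist_force: [0.3, 0.3, -0.0]
finger_gap: 0.0856
```

```bash
python3 go.py .495 -.385 .2 -46.3
```

```text
t 1.43 tcp [ 0.4315 -0.4261  0.2105] yaw -51.63 zax [-9.e-04  4.e-04 -1.e+00] F [ 0.3   0.31 -0.03] gap 0.0856 q [ 1.1   0.75 -0.72  1.61  0.56  1.01  0.87]
shift [0.0753 0.0072 0.0105] turn -5.33
```

>>> {"method": "send_rows", "body": {
  "deltas": [
    {"x": 0.04, "y": 0, "z": 0.01, "turn": -5.3, "hand": 1},
    {"x": 0.075, "y": 0.007, "z": 0.01, "turn": -5.3, "hand": 1},
    {"x": 0.075, "y": 0.007, "z": 0.01, "turn": -5.3, "hand": 1},
    {"x": 0.075, "y": 0.007, "z": 0.01, "turn": -5.3, "hand": 1}
  ]
}}

```text
time: 1.77
tcp_pos: [0.4975, -0.3828, 0.2007]
tool_rot: [-2.916, -1.166, -0.003]
wrist_force: [-0.2, -0.4, -1.0]
finger_gap: 0.0859
```

```bash
python3 go.py .495 -.385 .2 -46.3 && python3 -c "
from h import *
im,d,T=snap('wrist','w1')
z=(np.zeros((480,640)));v,u=np.mgrid[0:480,0:640]
"
```

```text
t 1.77 tcp [ 0.4975 -0.3828  0.2007] yaw -46.41 zax [ 0.0011  0.0019 -1.    ] F [-0.16 -0.44 -0.98] gap 0.0859 q [ 0.97  0.79 -0.73  1.55  0.58  1.03  0.84]
shift [-0.0033 -0.0001  0.0007] turn -0.11
```

View pics/w1.png

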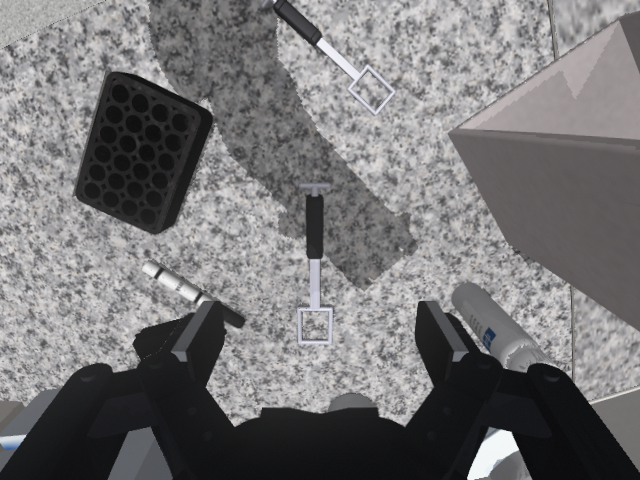

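```bash
python3 - <<'E'
from h import *
T=np.load('pics/w1.npz')['T']
P=on_z('wrist',[(315,343),(314.5,195),(315,259),(315,186)],.011,T); P[0]=on_z('wrist',[(315,343)],.008,T)[0]
print(P.round(4)); print('eye-hfront-hrear-foot dist',[np.linalg.norm(P[0,:2]-p[:2]).round(4) for p in P])
u=(P[0]-P[3])[:2]; print('yaw',np.degrees(np.arctan2(u[1],u[0]))); u/=np.linalg.norm(u)
g=P[0,:2]-.155*u; g2=(P[1,:2]+P[2,:2])/2; print('grip',g,g2); t=g2-.022*u; print('target',t)
E
python3 go.py .495 -.385 .2 -46.3
```

```text
[[ 0.6152 -0.5159  0.008 ]
 [ 0.4863 -0.3797  0.011 ]
 [ 0.5367 -0.4325  0.011 ]
 [ 0.4801 -0.3724  0.011 ]]
eye-hfront-hrear-foot dist [np.float64(0.0), np.float64(0.1875), np.float64(0.1145), np.float64(0.1971)]
yaw -46.73929780131941
grip [ 0.50892658 -0.40301406] [ 0.51148615 -0.40609467]
target [ 0.49640914 -0.39007333]
t 1.82 tcp [ 0.4956 -0.3848  0.2005] yaw -46.58 zax [-9.e-04  4.e-04 -1.e+00] F [ 0.28 -0.55  0.14] gap 0.0854 q [ 0.97  0.79 -0.73  1.55  0.58  1.03  0.84]
shift [-0.0006 -0.0002  0.0005] turn -0.28
```

The wrist view shows the large lifter straight ahead. Its handle runs from (314,195) to (315,259) and its far bar is at (315,343); the sizes agree to a few mm. I'll go down to grip the rear of the handle.

>>> {"method": "send_rows", "body": {
  "deltas": [
    {"x": -0.003, "y": 0.002, "z": 0.04, "turn": 0, "hand": 1},
    {"x": -0.003, "y": 0.002, "z": 0.08, "turn": 0, "hand": 1},
    {"x": -0.003, "y": 0.002, "z": 0.12, "turn": 0, "hand": 1},
    {"x": -0.003, "y": 0.002, "z": 0.155, "turn": 0, "hand": 1},
    {"x": -0.003, "y": 0.002, "z": 0.18, "turn": 0, "hand": 1},
    {"x": -0.003, "y": 0.002, "z": 0.192, "turn": 0, "hand": 1},
    {"x": -0.003, "y": 0.002, "z": 0.196, "turn": 0, "hand": 1},
    {"x": -0.003, "y": 0.002, "z": 0.196, "turn": 0, "hand": 1}
  ]
}}

```text
time: 2.48
tcp_pos: [0.4939, -0.3896, 0.0048]
tool_rot: [-2.92, -1.158, 0.001]
wrist_force: [0.5, 0.6, 0.3]
finger_gap: 0.0855
```

>>> {"method": "send_rows", "body": {
  "deltas": [
    {"x": 0, "y": 0, "z": 0, "turn": 0, "hand": -1},
    {"x": 0, "y": 0, "z": 0, "turn": 0, "hand": -1},
    {"x": 0, "y": 0, "z": 0, "turn": 0, "hand": -1},
    {"x": 0, "y": 0, "z": 0, "turn": 0, "hand": -1},
    {"x": 0, "y": 0, "z": 0, "turn": 0, "hand": -1},
    {"x": 0, "y": 0, "z": 0, "turn": 0, "hand": -1},
    {"x": 0, "y": 0, "z": 0, "turn": 0, "hand": -1},
    {"x": 0, "y": 0, "z": 0, "turn": 0, "hand": -1}
  ]
}}

```text
time: 3.15
tcp_pos: [0.4945, -0.389, 0.0051]
tool_rot: [2.92, 1.16, 0.0]
wrist_force: [0.2, 0.2, 0.3]
finger_gap: 0.0007
```

```bash
python3 go.py .495 -.385 .2 -46.3
```

```text
t 3.15 tcp [ 0.4945 -0.389   0.0051] yaw -46.67 zax [ 1.e-04 -1.e-04 -1.e+00] F [0.22 0.16 0.32] gap 0.0007 q [ 0.89  1.03 -0.56  1.66  0.8   0.69  0.67]
shift [ 0.0031 -0.0026 -0.1949] turn -0.37
```

```bash
python3 -c "
from h import *
im,d,T=snap('wrist','w2')"
```

```text
(no output)
```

View pics/w2.png

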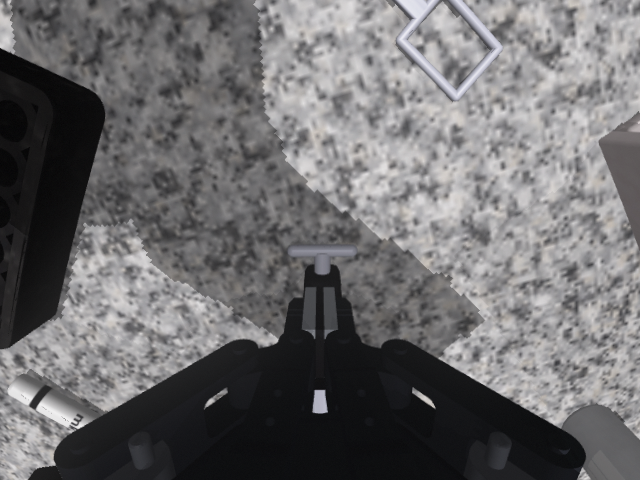

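Run:
```python
from h import *
f=np.load('pics/w2.npz'); T=f['T']; d=f['d']
uv=[(322,250),(322,262),(312,270),(322,270),(332,270),(322,280),(312,290),(322,290),(315,300),(322,300),(322,315),(312,320),(330,320),(322,330),(295,320),(320,400),(450,60),(200,250)]
for p,q in zip(uv,at_depth('wrist',uv,d,T)):
    print(p,q.round(4),'tool',(T[:3,:3].T@(q-T[:3,3])).round(4))
```

```text
(322, 250) [ 0.4774 -0.371   0.0173] tool [-0.0001 -0.0249 -0.0122]
(322, 262) [ 0.4812 -0.375   0.0189] tool [-0.0001 -0.0194 -0.0138]
(312, 270) [ 0.4818 -0.3828  0.0146] tool [-0.005  -0.0132 -0.0095]
(322, 270) [ 0.484  -0.3781  0.0189] tool [-0.0001 -0.0152 -0.0138]
(332, 270) [ 0.4891 -0.3761  0.0144] tool [ 0.0049 -0.0132 -0.0093]
(322, 280) [ 0.4861 -0.3803  0.0234] tool [-0.0001 -0.0121 -0.0183]
(312, 290) [ 0.4826 -0.3832  0.0342] tool [-0.0046 -0.0124 -0.0291]
(322, 290) [ 0.4863 -0.3806  0.033 ] tool [-0.0002 -0.0118 -0.0279]
(315, 300) [ 0.4841 -0.3827  0.0419] tool [-0.0032 -0.0118 -0.0369]
(322, 300) [ 0.4863 -0.3807  0.0419] tool [-0.0003 -0.0117 -0.0368]
(322, 315) [ 0.4866 -0.3812  0.0527] tool [-0.0004 -0.0111 -0.0476]
(312, 320) [ 0.4834 -0.3834  0.0572] tool [-0.0042 -0.0117 -0.0521]
(330, 320) [ 0.4886 -0.3789  0.0568] tool [ 0.0026 -0.0115 -0.0517]
(322, 330) [ 0.4865 -0.3812  0.0629] tool [-0.0004 -0.0111 -0.0578]
(295, 320) [ 0.4809 -0.3908  0.0514] tool [-0.0111 -0.008  -0.0463]
(320, 400) [ 0.5433 -0.4424  0.0119] tool [-0.0011  0.0723 -0.0068]
(450, 60) [ 0.4611 -0.268  -0.0005] tool [ 0.0587 -0.111   0.0056]
(200, 250) [ 0.4345 -0.4205  0.    ] tool [-0.0653 -0.0183  0.0051]
```

>>> {"method": "send_rows", "body": {
  "deltas": [
    {"x": 0, "y": 0, "z": -0.01, "turn": 0, "hand": -1},
    {"x": 0, "y": 0, "z": -0.02, "turn": 0, "hand": -1},
    {"x": 0, "y": 0, "z": -0.04, "turn": 0, "hand": -1},
    {"x": 0, "y": 0, "z": -0.05, "turn": 0, "hand": -1},
    {"x": 0, "y": 0, "z": -0.05, "turn": 0, "hand": -1}
  ]
}}

```text
time: 3.62
tcp_pos: [0.4967, -0.3899, 0.0583]
tool_rot: [2.916, 1.158, 0.006]
wrist_force: [-0.1, 0.3, -0.5]
finger_gap: -0.0003
```

```bash
python3 go.py .495 -.385 .2 -46.3; python3 -c "
from h import *
im,d,T=snap('wrist','w3')
cv2.imwrite('pics/w3c.png',np.hstack([im[150:450,170:470,::-1],cv2.imread('pics/w2.png')[150:450,170:470]]))"
```

```text
t 3.62 tcp [ 0.4967 -0.3899  0.0583] yaw -46.69 zax [ 0.0052 -0.0027 -1.    ] F [-0.12  0.26 -0.52] gap -0.0003 q [ 0.92  0.96 -0.62  1.65  0.74  0.77  0.71]
shift [ 0.0023 -0.0039 -0.1417] turn -0.39
```

View pics/w3c.png

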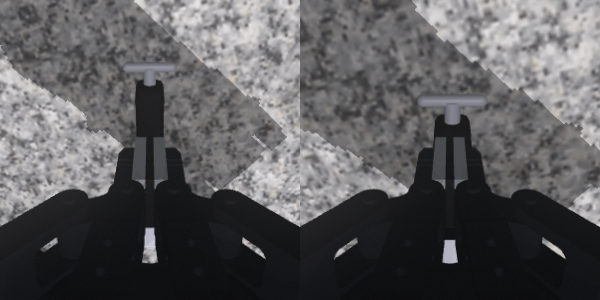

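Run:
```python
from h import *
f=np.load('pics/w3.npz'); T=f['T']; d=f['d']
uv=[(318,v) for v in range(240,300,5)]+[(310,v) for v in range(278,300,3)]
for p,q in zip(uv,at_depth('wrist',uv,d,T)):
    print(p,q.round(4),'tool',(T[:3,:3].T@(q-T[:3,3])).round(4))
```

```text
(318, 240) [ 0.4858 -0.3814  0.0243] tool [-0.0022 -0.0138  0.0339]
(318, 245) [ 0.4876 -0.3833  0.0261] tool [-0.0022 -0.0112  0.0322]
(318, 250) [ 0.4901 -0.3859  0.0253] tool [-0.0022 -0.0076  0.033 ]
(318, 255) [ 0.4925 -0.3884  0.0251] tool [-0.0022 -0.0041  0.0333]
(318, 260) [ 0.4944 -0.3905  0.0264] tool [-0.0022 -0.0013  0.0319]
(318, 265) [ 0.4972 -0.3935  0.0249] tool [-0.0022  0.0027  0.0335]
(318, 270) [ 0.4997 -0.3962  0.0244] tool [-0.0022  0.0064  0.034 ]
(318, 275) [ 0.5019 -0.3986  0.0248] tool [-0.0022  0.0097  0.0336]
(318, 280) [ 0.5044 -0.4012  0.0247] tool [-0.0022  0.0133  0.0337]
(318, 285) [ 0.5071 -0.404   0.024 ] tool [-0.0023  0.0172  0.0344]
(318, 290) [ 0.4873 -0.3829  0.0854] tool [-0.002  -0.0114 -0.0271]
(318, 295) [ 0.487  -0.3826  0.0908] tool [-0.002  -0.0118 -0.0325]
(310, 278) [ 0.4999 -0.4039  0.024 ] tool [-0.0074  0.0122  0.0344]
(310, 281) [ 0.5015 -0.4056  0.0236] tool [-0.0074  0.0145  0.0348]
(310, 284) [ 0.5025 -0.4067  0.0249] tool [-0.0074  0.0161  0.0336]
(310, 287) [ 0.4845 -0.3852  0.083 ] tool [-0.0056 -0.0117 -0.0247]
(310, 290) [ 0.4843 -0.3849  0.0865] tool [-0.0055 -0.012  -0.0282]
(310, 293) [ 0.4382 -0.3303  0.2211] tool [-0.0014 -0.0826 -0.1632]
(310, 296) [ 0.4845 -0.3849  0.0918] tool [-0.0054 -0.0118 -0.0335]
(310, 299) [ 0.4843 -0.3846  0.095 ] tool [-0.0053 -0.0122 -0.0367]
```

The crop shows the fingers closing just above the handle. The depth reading puts the fingertips about 23 mm short of the reported TCP, so the nominal TCP height is not to be trusted here. I'll go about 20 mm lower and grip again.

>>> {"method": "send_rows", "body": {
  "deltas": [
    {"x": 0, "y": 0, "z": 0, "turn": 0, "hand": 1},
    {"x": 0, "y": 0, "z": 0, "turn": 0, "hand": 1},
    {"x": 0, "y": 0, "z": 0, "turn": 0, "hand": 1},
    {"x": 0, "y": 0, "z": 0.01, "turn": 0, "hand": 1},
    {"x": 0, "y": 0, "z": 0.03, "turn": 0, "hand": 1},
    {"x": 0, "y": 0, "z": 0.05, "turn": 0, "hand": 1},
    {"x": 0, "y": 0, "z": 0.062, "turn": 0, "hand": 1},
    {"x": 0, "y": 0, "z": 0.07, "turn": 0, "hand": 1}
  ]
}}

```text
time: 4.33
tcp_pos: [0.4932, -0.3883, -0.0175]
tool_rot: [-2.917, -1.159, 0.003]
wrist_force: [-0.0, -0.1, -0.2]
finger_gap: 0.0854
```

>>> {"method": "send_rows", "body": {
  "deltas": [
    {"x": 0, "y": 0, "z": 0, "turn": 0, "hand": -1},
    {"x": 0, "y": 0, "z": 0, "turn": 0, "hand": -1},
    {"x": 0, "y": 0, "z": 0, "turn": 0, "hand": -1},
    {"x": 0, "y": 0, "z": 0, "turn": 0, "hand": -1},
    {"x": 0, "y": 0, "z": 0, "turn": 0, "hand": -1},
    {"x": 0, "y": 0, "z": 0, "turn": 0, "hand": -1},
    {"x": 0, "y": 0, "z": 0, "turn": 0, "hand": -1},
    {"x": 0, "y": 0, "z": 0, "turn": 0, "hand": -1}
  ]
}}

```text
time: 5.0
tcp_pos: [0.4949, -0.3894, -0.0143]
tool_rot: [2.919, 1.159, 0.001]
wrist_force: [-1.6, -0.1, 3.3]
finger_gap: 0.0163
```

>>> {"method": "send_rows", "body": {
  "deltas": [
    {"x": 0, "y": 0, "z": -0.02, "turn": 0, "hand": -1},
    {"x": 0, "y": 0, "z": -0.06, "turn": 0, "hand": -1},
    {"x": 0, "y": 0, "z": -0.1, "turn": 0, "hand": -1},
    {"x": 0, "y": 0, "z": -0.14, "turn": 0, "hand": -1},
    {"x": 0, "y": 0, "z": -0.18, "turn": 0, "hand": -1},
    {"x": 0, "y": 0, "z": -0.22, "turn": 0, "hand": -1},
    {"x": 0, "y": 0, "z": -0.26, "turn": 0, "hand": -1},
    {"x": 0, "y": 0, "z": -0.26, "turn": 0, "hand": -1}
  ]
}}

```text
time: 5.67
tcp_pos: [0.4992, -0.39, 0.2535]
tool_rot: [2.91, 1.155, 0.015]
wrist_force: [2.8, 0.0, -0.5]
finger_gap: 0.0165
```

```bash
python3 go.py .46 -.3 .26 -10
python3 - <<'E'
from h import *
for n in('top','side'):
    d=np.load(f'pics/{n}0.npz')['d']
    v,u=np.mgrid[100:300,180:420]; uv=np.c_[u.ravel(),v.ravel()]
    P=at_depth(n,uv,d); m=(abs(P[:,2]-.322)<.006)&(P[:,0]>.45)&(P[:,0]<.8)&(P[:,1]<.03)&(P[:,1]>-.32); Q=P[m][:,:2].astype(np.float32)
    im=np.zeros((240,180),np.uint8)
    print(n,m.sum(),'z',np.median(P[m][:,2]).round(4),cv2.minAreaRect(Q))
    c=Q.mean(0); print('mean',c, )
d=0
im,d,T=snap('wrist','w4')
E
```

```text
t 5.67 tcp [ 0.4992 -0.39    0.2535] yaw -46.7 zax [ 0.013  -0.0065 -0.9999] F [ 2.79  0.03 -0.45] gap 0.0165 q [ 0.99  0.74 -0.76  1.48  0.54  1.12  0.88]
shift [ 0.0332 -0.0923 -0.0076] turn -36.7
top 9776 z 0.3232 ((0.6160746812820435, -0.14473146200180054), (0.21098840236663818, 0.190586656332016), 78.61412048339844)
mean [ 0.6166617  -0.14561942]
side 3464 z 0.3203 ((0.6169554591178894, -0.15072408318519592), (0.21586376428604126, 0.19017671048641205), 78.7516860961914)
mean [ 0.6134643  -0.16131844]
```

>>> {"method": "send_rows", "body": {
  "deltas": [
    {"x": 0.012, "y": -0.03, "z": 0.01, "turn": 0, "hand": -1},
    {"x": 0.028, "y": -0.068, "z": 0.02, "turn": 0, "hand": -1},
    {"x": 0.043, "y": -0.105, "z": 0.02, "turn": 0, "hand": -1},
    {"x": 0.059, "y": -0.143, "z": 0.02, "turn": 0, "hand": -1},
    {"x": 0.074, "y": -0.18, "z": 0.02, "turn": 0, "hand": -1},
    {"x": 0.09, "y": -0.217, "z": 0.02, "turn": 0, "hand": -1},
    {"x": 0.105, "y": -0.254, "z": 0.02, "turn": 0, "hand": -1},
    {"x": 0.118, "y": -0.286, "z": 0.02, "turn": 0, "hand": -1}
  ]
}}

```text
time: 6.38
tcp_pos: [0.3813, -0.098, 0.224]
tool_rot: [-2.917, -1.16, 0.004]
wrist_force: [1.0, 1.0, -1.9]
finger_gap: 0.0172
```

```bash
cat >> go.py <<'E'
# report in cabinet frame
a=np.radians(-11.3); ex=np.array([np.cos(a),np.sin(a)]); ey=np.array([-ex[1],ex[0]]); O=np.array([.5233,-.1284])
q=T[:3,3][:2]-O; print('cab tcp',(q@ex).round(4),(q@ey).round(4)); ty=T[:2,1]; e=q+.176*ty
print('cab eye',(e@ex).round(4),(e@ey).round(4),(T[2,3]+.0253).round(4)); w=np.array(s['wrist_force']); print('F cab',(w[:2]@ex).round(2),(w[:2]@ey).round(2),w[2].round(2))
E
python3 go.py .386 -.101 .225 -11.3
```

```text
t 6.38 tcp [ 0.3813 -0.098   0.224 ] yaw -46.62 zax [-3.2e-03  9.0e-04 -1.0e+00] F [ 0.97  1.04 -1.95] gap 0.0172 q [ 0.68  0.46 -0.79  2.18  0.52  0.7   0.29]
shift [ 0.0013  0.0054 -0.001 ] turn -35.32
cab tcp -0.1452 0.002
cab eye -0.0016 -0.0997 0.2493
F cab 0.74 1.21 -1.95
```

>>> {"method": "send_rows", "body": {
  "deltas": [
    {"x": 0, "y": 0.002, "z": 0, "turn": -7, "hand": -1},
    {"x": 0, "y": 0.005, "z": 0, "turn": -14, "hand": -1},
    {"x": 0, "y": 0.005, "z": 0, "turn": -21, "hand": -1},
    {"x": 0, "y": 0.005, "z": 0, "turn": -28, "hand": -1},
    {"x": 0, "y": 0.005, "z": 0, "turn": -35.3, "hand": -1},
    {"x": 0, "y": 0.005, "z": 0, "turn": -35.3, "hand": -1},
    {"x": 0, "y": 0.005, "z": 0, "turn": -35.3, "hand": -1}
  ]
}}

```text
time: 6.97
tcp_pos: [0.3865, -0.1037, 0.2241]
tool_rot: [-2.432, -1.985, 0.002]
wrist_force: [-0.2, -0.4, -1.7]
finger_gap: 0.0166
```

```bash
python3 go.py .386 -.101 .225 -11.3; python3 -c "
from h import *
im,d,T=snap('side','s1')
c=im[130:330,180:400,::-1]; cv2.imwrite('pics/s1c.png',cv2.resize(c,None,fx=3,fy=3,interpolation=3))"
```

```text
t 6.97 tcp [ 0.3865 -0.1037  0.2241] yaw -11.56 zax [-0.0023  0.001  -1.    ] F [-0.16 -0.42 -1.72] gap 0.0166 q [ 0.79  0.52 -0.97  2.16  0.63  0.78  0.78]
shift [ 0.0026 -0.001  -0.0009] turn -0.26
cab tcp -0.139 -0.0026
cab eye 0.037 -0.0034 0.2494
F cab -0.08 -0.44 -1.72
```

View pics/s1c.png

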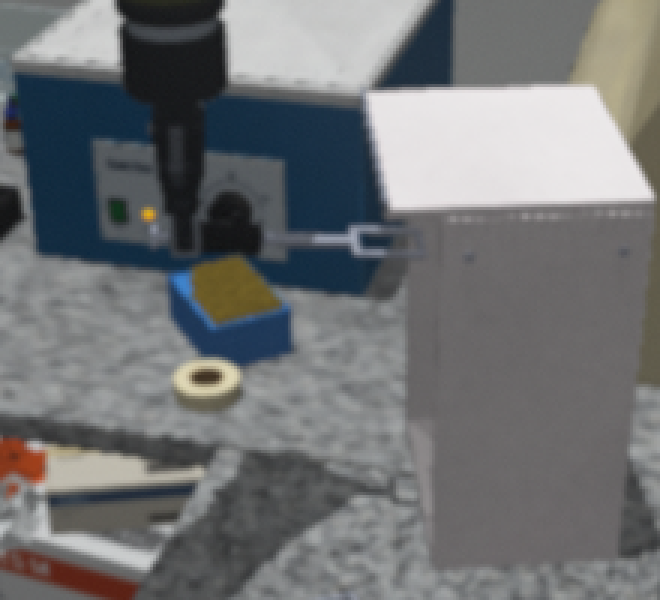

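Run:
```python
from h import *
a=np.radians(-11.3); ex=np.array([np.cos(a),np.sin(a),0]); ey=np.array([-ex[1],ex[0],0]); O=np.array([.5233,-.1284,0])
for nm,c in [('far',(421,240)),('near',(355,240)),('neck',(300,239)),('handlefront',(262,238)),('foot',(153,235)),('bar pt tape',(207,375))]:
    uv=[(180+c[0]/3,130+c[1]/3)]
    M,q=ray('side',uv); d=M[:3,:3]@np.r_[q[0],1]; o=M[:3,3]-O
    t=(-.0035-o@ey)/(d@ey); p=o+t*d; print(nm,(p@ex).round(4),p[2].round(4))
```

```text
far 0.0415 0.2403
near -0.0091 0.2424
neck -0.0509 0.245
handlefront -0.0795 0.247
foot -0.1608 0.253
bar pt tape -0.1274 0.1265
```

The side view shows the lifter held level and drooping about 3° at the loop. Its far bar is about 41 mm in and 241 mm up. I'll raise it to about 276 mm and go in to about 88 mm.

>>> {"method": "send_rows", "body": {
  "deltas": [
    {"x": 0.003, "y": 0, "z": -0.015, "turn": 0, "hand": -1},
    {"x": 0.003, "y": 0, "z": -0.035, "turn": 0, "hand": -1},
    {"x": 0.003, "y": 0, "z": -0.035, "turn": 0, "hand": -1},
    {"x": 0.003, "y": 0.012, "z": -0.035, "turn": 0, "hand": -1},
    {"x": 0.003, "y": 0.025, "z": -0.035, "turn": 0, "hand": -1},
    {"x": 0.003, "y": 0.035, "z": -0.035, "turn": 0, "hand": -1},
    {"x": 0.003, "y": 0.045, "z": -0.035, "turn": 0, "hand": -1},
    {"x": 0.003, "y": 0.045, "z": -0.035, "turn": 0, "hand": -1}
  ]
}}

```text
time: 7.68
tcp_pos: [0.434, -0.1097, 0.2595]
tool_rot: [2.433, 1.988, 0.002]
wrist_force: [-0.3, -0.2, -1.1]
finger_gap: 0.0167
```

```bash
python3 go.py .386 -.101 .225 -11.3
```

```text
t 7.68 tcp [ 0.434  -0.1097  0.2595] yaw -11.5 zax [ 1.2e-03  9.0e-04 -1.0e+00] F [-0.28 -0.18 -1.14] gap 0.0167 q [ 0.79  0.53 -1.    1.99  0.57  0.93  0.87]
shift [-0.001  -0.0488  0.0344] turn -0.2
cab tcp -0.0912 0.0008
cab eye 0.0847 0.0002 0.2848
F cab -0.24 -0.24 -1.14
```

>>> {"method": "send_rows", "body": {
  "deltas": [
    {"x": 0, "y": 0.004, "z": 0, "turn": 0, "hand": -1},
    {"x": 0, "y": 0.008, "z": 0, "turn": 0, "hand": -1},
    {"x": 0, "y": 0.008, "z": 0, "turn": 0, "hand": -1},
    {"x": 0, "y": 0.008, "z": 0, "turn": 0, "hand": -1}
  ]
}}

```text
time: 8.02
tcp_pos: [0.4398, -0.1111, 0.2599]
tool_rot: [-2.431, -1.99, 0.001]
wrist_force: [-0.8, -0.1, -0.8]
finger_gap: 0.0165
```

>>> {"method": "send_rows", "body": {
  "deltas": [
    {"x": 0, "y": 0.001, "z": 0, "turn": 0, "hand": -1},
    {"x": 0, "y": 0.002, "z": 0, "turn": 0, "hand": -1},
    {"x": 0, "y": 0.003, "z": 0, "turn": 0, "hand": -1},
    {"x": 0, "y": 0.003, "z": 0, "turn": 0, "hand": -1}
  ]
}}

```text
time: 8.35
tcp_pos: [0.4432, -0.1118, 0.26]
tool_rot: [2.431, 1.99, 0.0]
wrist_force: [0.6, -0.5, -2.4]
finger_gap: 0.0166
```

>>> {"method": "send_rows", "body": {
  "deltas": [
    {"x": 0, "y": 0.001, "z": 0, "turn": 0, "hand": -1},
    {"x": 0, "y": 0.002, "z": 0, "turn": 0, "hand": -1},
    {"x": 0, "y": 0.003, "z": 0, "turn": 0, "hand": -1},
    {"x": 0, "y": 0.003, "z": 0, "turn": 0, "hand": -1}
  ]
}}

```text
time: 8.68
tcp_pos: [0.4462, -0.1123, 0.26]
tool_rot: [2.431, 1.99, 0.0]
wrist_force: [0.2, -0.1, -1.5]
finger_gap: 0.0165
```

>>> {"method": "send_rows", "body": {
  "deltas": [
    {"x": 0, "y": 0.001, "z": 0, "turn": 0, "hand": -1},
    {"x": 0, "y": 0.002, "z": 0, "turn": 0, "hand": -1},
    {"x": 0, "y": 0.003, "z": 0, "turn": 0, "hand": -1},
    {"x": 0, "y": 0.003, "z": 0, "turn": 0, "hand": -1}
  ]
}}

```text
time: 9.02
tcp_pos: [0.4492, -0.1129, 0.26]
tool_rot: [2.431, 1.99, 0.0]
wrist_force: [-0.1, -0.8, -1.4]
finger_gap: 0.0164
```

>>> {"method": "send_rows", "body": {
  "deltas": [
    {"x": 0, "y": 0.001, "z": 0, "turn": 0, "hand": -1},
    {"x": 0, "y": 0.002, "z": 0, "turn": 0, "hand": -1},
    {"x": 0, "y": 0.003, "z": 0, "turn": 0, "hand": -1},
    {"x": 0, "y": 0.003, "z": 0, "turn": 0, "hand": -1}
  ]
}}

```text
time: 9.35
tcp_pos: [0.4521, -0.1135, 0.26]
tool_rot: [2.431, 1.99, 0.0]
wrist_force: [0.3, -1.2, -1.8]
finger_gap: 0.0164
```

>>> {"method": "send_rows", "body": {
  "deltas": [
    {"x": 0, "y": 0.001, "z": 0, "turn": 0, "hand": -1},
    {"x": 0, "y": 0.002, "z": 0, "turn": 0, "hand": -1},
    {"x": 0, "y": 0.003, "z": 0, "turn": 0, "hand": -1},
    {"x": 0, "y": 0.003, "z": 0, "turn": 0, "hand": -1}
  ]
}}

```text
time: 9.68
tcp_pos: [0.4551, -0.1141, 0.26]
tool_rot: [2.431, 1.99, 0.0]
wrist_force: [0.5, 0.3, -0.4]
finger_gap: 0.0167
```

>>> {"method": "send_rows", "body": {
  "deltas": [
    {"x": 0, "y": 0.001, "z": 0, "turn": 0, "hand": -1},
    {"x": 0, "y": 0.002, "z": 0, "turn": 0, "hand": -1},
    {"x": 0, "y": 0.003, "z": 0, "turn": 0, "hand": -1},
    {"x": 0, "y": 0.003, "z": 0, "turn": 0, "hand": -1}
  ]
}}

```text
time: 10.02
tcp_pos: [0.458, -0.1147, 0.26]
tool_rot: [2.431, 1.99, 0.0]
wrist_force: [-0.3, 0.2, -1.0]
finger_gap: 0.0165
```

>>> {"method": "send_rows", "body": {
  "deltas": [
    {"x": 0, "y": 0.001, "z": 0, "turn": 0, "hand": -1},
    {"x": 0, "y": 0.002, "z": 0, "turn": 0, "hand": -1},
    {"x": 0, "y": 0.003, "z": 0, "turn": 0, "hand": -1},
    {"x": 0, "y": 0.003, "z": 0, "turn": 0, "hand": -1}
  ]
}}

```text
time: 10.35
tcp_pos: [0.4609, -0.1153, 0.26]
tool_rot: [2.431, 1.99, 0.0]
wrist_force: [-0.2, -0.3, -1.4]
finger_gap: 0.0166
```

>>> {"method": "send_rows", "body": {
  "deltas": [
    {"x": 0, "y": 0.001, "z": 0, "turn": 0, "hand": -1},
    {"x": 0, "y": 0.002, "z": 0, "turn": 0, "hand": -1},
    {"x": 0, "y": 0.003, "z": 0, "turn": 0, "hand": -1},
    {"x": 0, "y": 0.003, "z": 0, "turn": 0, "hand": -1}
  ]
}}

```text
time: 10.68
tcp_pos: [0.4639, -0.1159, 0.26]
tool_rot: [2.431, 1.99, 0.0]
wrist_force: [0.7, 0.0, -1.3]
finger_gap: 0.0171
```

>>> {"method": "send_rows", "body": {
  "deltas": [
    {"x": 0, "y": 0.001, "z": 0, "turn": 0, "hand": -1},
    {"x": 0, "y": 0.002, "z": 0, "turn": 0, "hand": -1},
    {"x": 0, "y": 0.003, "z": 0, "turn": 0, "hand": -1},
    {"x": 0, "y": 0.003, "z": 0, "turn": 0, "hand": -1}
  ]
}}

```text
time: 11.02
tcp_pos: [0.4661, -0.1164, 0.2598]
tool_rot: [-2.43, -1.99, 0.002]
wrist_force: [-1.1, 0.3, -0.5]
finger_gap: 0.017
```

>>> {"method": "send_rows", "body": {
  "deltas": [
    {"x": 0, "y": 0.001, "z": 0, "turn": 0, "hand": -1},
    {"x": 0, "y": 0.002, "z": 0, "turn": 0, "hand": -1},
    {"x": 0, "y": 0.002, "z": 0, "turn": 0, "hand": -1},
    {"x": 0, "y": 0.002, "z": 0, "turn": 0, "hand": -1}
  ]
}}

```text
time: 11.35
tcp_pos: [0.4661, -0.1166, 0.2594]
tool_rot: [-2.428, -1.989, 0.006]
wrist_force: [-5.5, 1.0, 0.6]
finger_gap: 0.0165
```

```bash
python3 go.py .386 -.101 .225 -11.3
```

```text
t 11.35 tcp [ 0.4661 -0.1166  0.2594] yaw -11.34 zax [-5.e-03 -4.e-04 -1.e+00] F [-5.45  1.01  0.56] gap 0.0165 q [ 0.76  0.58 -0.98  1.9   0.58  0.98  0.89]
shift [-0.0004 -0.0814  0.0348] turn -0.04
cab tcp -0.0584 0.0004
cab eye 0.1176 0.0003 0.2847
F cab -5.54 -0.08 0.56
```

>>> {"method": "send_rows", "body": {
  "deltas": [
    {"x": 0, "y": -0.005, "z": 0, "turn": 0, "hand": -1},
    {"x": 0, "y": -0.005, "z": 0, "turn": 0, "hand": -1},
    {"x": 0, "y": -0.005, "z": 0.004, "turn": 0, "hand": -1},
    {"x": 0, "y": -0.005, "z": 0.008, "turn": 0, "hand": -1},
    {"x": 0, "y": -0.005, "z": 0.01, "turn": 0, "hand": -1},
    {"x": 0, "y": -0.005, "z": 0.01, "turn": 0, "hand": -1}
  ]
}}

```text
time: 11.85
tcp_pos: [0.4634, -0.116, 0.2494]
tool_rot: [-2.43, -1.99, 0.001]
wrist_force: [-0.2, -0.9, -0.9]
finger_gap: 0.0165
```

>>> {"method": "send_rows", "body": {
  "deltas": [
    {"x": 0, "y": 0, "z": 0.001, "turn": 0, "hand": -1},
    {"x": 0, "y": 0, "z": 0.002, "turn": 0, "hand": -1},
    {"x": 0, "y": 0, "z": 0.003, "turn": 0, "hand": -1},
    {"x": 0, "y": 0, "z": 0.003, "turn": 0, "hand": -1}
  ]
}}

```text
time: 12.18
tcp_pos: [0.4636, -0.1159, 0.2469]
tool_rot: [-2.431, -1.99, 0.0]
wrist_force: [-0.6, -0.1, -0.9]
finger_gap: 0.0168
```

>>> {"method": "send_rows", "body": {
  "deltas": [
    {"x": 0, "y": 0, "z": 0.001, "turn": 0, "hand": -1},
    {"x": 0, "y": 0, "z": 0.002, "turn": 0, "hand": -1},
    {"x": 0, "y": 0, "z": 0.003, "turn": 0, "hand": -1},
    {"x": 0, "y": 0, "z": 0.003, "turn": 0, "hand": -1}
  ]
}}

```text
time: 12.52
tcp_pos: [0.4635, -0.1159, 0.2438]
tool_rot: [-2.431, -1.99, 0.0]
wrist_force: [-0.1, -0.4, -0.9]
finger_gap: 0.0167
```

>>> {"method": "send_rows", "body": {
  "deltas": [
    {"x": 0, "y": 0, "z": 0.001, "turn": 0, "hand": -1},
    {"x": 0, "y": 0, "z": 0.002, "turn": 0, "hand": -1},
    {"x": 0, "y": 0, "z": 0.003, "turn": 0, "hand": -1},
    {"x": 0, "y": 0, "z": 0.003, "turn": 0, "hand": -1}
  ]
}}

```text
time: 12.85
tcp_pos: [0.4636, -0.1159, 0.2409]
tool_rot: [2.43, 1.99, 0.0]
wrist_force: [-0.9, 0.0, 0.4]
finger_gap: 0.0164
```

>>> {"method": "send_rows", "body": {
  "deltas": [
    {"x": 0, "y": 0, "z": 0.001, "turn": 0, "hand": -1},
    {"x": 0, "y": 0, "z": 0.002, "turn": 0, "hand": -1},
    {"x": 0, "y": 0, "z": 0.002, "turn": 0, "hand": -1},
    {"x": 0, "y": 0, "z": 0.002, "turn": 0, "hand": -1}
  ]
}}

```text
time: 13.18
tcp_pos: [0.4637, -0.1158, 0.2392]
tool_rot: [2.43, 1.99, 0.0]
wrist_force: [-2.5, -0.5, 0.4]
finger_gap: 0.0167
```

The stem was felt with the bar at about 120 mm, and the seat at the predicted height. Now I'll lower the hand gently to tilt the lifter about the hook while it turns in the pads.

>>> {"method": "send_rows", "body": {
  "deltas": [
    {"x": 0, "y": 0, "z": 0.001, "turn": 0, "hand": -1},
    {"x": 0, "y": 0, "z": 0.002, "turn": 0, "hand": -1},
    {"x": 0, "y": 0, "z": 0.003, "turn": 0, "hand": -1},
    {"x": 0, "y": 0, "z": 0.003, "turn": 0, "hand": -1}
  ]
}}

```text
time: 13.52
tcp_pos: [0.4641, -0.1155, 0.236]
tool_rot: [2.43, 1.991, 0.002]
wrist_force: [-0.3, 1.2, 1.6]
finger_gap: 0.0165
```

>>> {"method": "send_rows", "body": {
  "deltas": [
    {"x": 0, "y": 0, "z": 0.001, "turn": 0, "hand": -1},
    {"x": 0, "y": 0, "z": 0.002, "turn": 0, "hand": -1},
    {"x": 0, "y": 0, "z": 0.003, "turn": 0, "hand": -1},
    {"x": 0, "y": 0, "z": 0.004, "turn": 0, "hand": -1},
    {"x": 0, "y": 0, "z": 0.004, "turn": 0, "hand": -1}
  ]
}}

```text
time: 13.93
tcp_pos: [0.464, -0.1159, 0.2319]
tool_rot: [2.43, 1.99, 0.001]
wrist_force: [0.6, 0.4, 2.6]
finger_gap: 0.0166
```

```bash
python3 -c "
from h import *
print(r.get_state()['torque'])"; python3 go.py .386 -.101 .225 -11.3
```

```text
[ 0.07401524 -0.64591007  0.12644924]
t 13.93 tcp [ 0.464  -0.1159  0.2319] yaw -11.37 zax [ 8.e-04  0.e+00 -1.e+00] F [0.64 0.35 2.57] gap 0.0166 q [ 0.74  0.61 -0.95  1.95  0.63  0.91  0.84]
shift [-0.0008 -0.0794  0.0069] turn -0.07
cab tcp -0.0606 0.0007
cab eye 0.1154 0.0004 0.2572
F cab 0.56 0.47 2.57
```

>>> {"method": "send_rows", "body": {
  "deltas": [
    {"x": 0, "y": 0, "z": 0.001, "turn": 0, "hand": -1},
    {"x": 0, "y": 0, "z": 0.002, "turn": 0, "hand": -1},
    {"x": 0, "y": 0, "z": 0.003, "turn": 0, "hand": -1},
    {"x": 0, "y": 0, "z": 0.004, "turn": 0, "hand": -1},
    {"x": 0, "y": 0, "z": 0.005, "turn": 0, "hand": -1},
    {"x": 0, "y": 0, "z": 0.005, "turn": 0, "hand": -1}
  ]
}}

```text
time: 14.43
tcp_pos: [0.4637, -0.1159, 0.2269]
tool_rot: [2.431, 1.99, 0.0]
wrist_force: [-0.0, 0.0, 1.5]
finger_gap: 0.0168
```

>>> {"method": "send_rows", "body": {
  "deltas": [
    {"x": 0, "y": 0, "z": 0.002, "turn": 0, "hand": -1},
    {"x": 0, "y": 0, "z": 0.004, "turn": 0, "hand": -1},
    {"x": 0, "y": 0, "z": 0.006, "turn": 0, "hand": -1},
    {"x": 0, "y": 0.001, "z": 0.008, "turn": 0, "hand": -1},
    {"x": 0, "y": 0.001, "z": 0.01, "turn": 0, "hand": -1},
    {"x": 0, "y": 0.001, "z": 0.01, "turn": 0, "hand": -1}
  ]
}}

```text
time: 14.93
tcp_pos: [0.4642, -0.1163, 0.2165]
tool_rot: [-2.431, -1.99, 0.001]
wrist_force: [-0.1, 1.3, 1.8]
finger_gap: 0.0166
```

>>> {"method": "send_rows", "body": {
  "deltas": [
    {"x": 0, "y": 0, "z": 0.003, "turn": 0, "hand": -1},
    {"x": 0, "y": 0.001, "z": 0.006, "turn": 0, "hand": -1},
    {"x": 0, "y": 0.001, "z": 0.009, "turn": 0, "hand": -1},
    {"x": 0, "y": 0.002, "z": 0.012, "turn": 0, "hand": -1},
    {"x": 0, "y": 0.002, "z": 0.015, "turn": 0, "hand": -1},
    {"x": 0, "y": 0.003, "z": 0.018, "turn": 0, "hand": -1},
    {"x": 0, "y": 0.003, "z": 0.02, "turn": 0, "hand": -1},
    {"x": 0, "y": 0.003, "z": 0.02, "turn": 0, "hand": -1}
  ]
}}

```text
time: 15.6
tcp_pos: [0.4655, -0.1166, 0.1958]
tool_rot: [-2.428, -1.989, 0.005]
wrist_force: [-5.3, 1.4, 1.1]
finger_gap: 0.0161
```

>>> {"method": "send_rows", "body": {
  "deltas": [
    {"x": 0, "y": -0.004, "z": 0, "turn": 0, "hand": -1},
    {"x": 0, "y": -0.004, "z": 0, "turn": 0, "hand": -1},
    {"x": 0, "y": -0.004, "z": 0, "turn": 0, "hand": -1}
  ]
}}

```text
time: 15.85
tcp_pos: [0.4638, -0.116, 0.1969]
tool_rot: [2.431, 1.99, 0.0]
wrist_force: [-1.0, 1.0, 0.5]
finger_gap: 0.017
```

```bash
python3 go.py .386 -.101 .225 -11.3; python3 -c "
from h import *
im,d,T=snap('side','s2')
c=im[130:330,180:400,::-1]; cv2.imwrite('pics/s2c.png',cv2.resize(c,None,fx=3,fy=3,interpolation=3))"
```

```text
t 15.85 tcp [ 0.4638 -0.116   0.1969] yaw -11.38 zax [ 4.e-04 -1.e-04 -1.e+00] F [-0.97  0.95  0.5 ] gap 0.017 q [ 0.7   0.65 -0.9   1.99  0.7   0.84  0.78]
shift [-0.0007 -0.0792 -0.0281] turn -0.08
cab tcp -0.0608 0.0005
cab eye 0.1152 0.0003 0.2222
F cab -1.14 0.74 0.5
```

View pics/s2c.png

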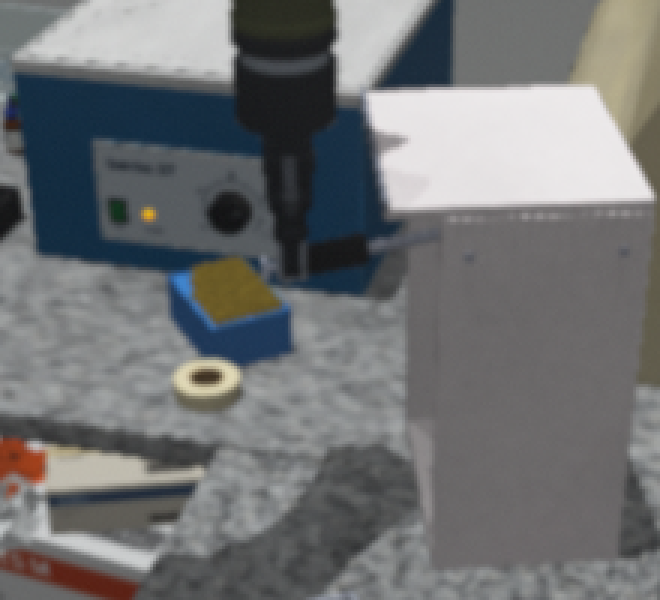

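>>> {"method": "send_rows", "body": {
  "deltas": [
    {"x": 0, "y": 0, "z": 0.003, "turn": 0, "hand": -1},
    {"x": 0, "y": 0.001, "z": 0.006, "turn": 0, "hand": -1},
    {"x": 0, "y": 0.002, "z": 0.009, "turn": 0, "hand": -1},
    {"x": 0, "y": 0.002, "z": 0.012, "turn": 0, "hand": -1},
    {"x": 0, "y": 0.003, "z": 0.015, "turn": 0, "hand": -1},
    {"x": 0, "y": 0.004, "z": 0.018, "turn": 0, "hand": -1},
    {"x": 0, "y": 0.004, "z": 0.018, "turn": 0, "hand": -1}
  ]
}}

```text
time: 16.48
tcp_pos: [0.4683, -0.1168, 0.1787]
tool_rot: [2.43, 1.99, 0.001]
wrist_force: [2.2, 0.2, 2.0]
finger_gap: 0.0163
```

>>> {"method": "send_rows", "body": {
  "deltas": [
    {"x": 0, "y": 0.002, "z": 0.002, "turn": 0, "hand": -1},
    {"x": 0, "y": 0.003, "z": 0.005, "turn": 0, "hand": -1},
    {"x": 0, "y": 0.004, "z": 0.008, "turn": 0, "hand": -1},
    {"x": 0, "y": 0.005, "z": 0.011, "turn": 0, "hand": -1},
    {"x": 0, "y": 0.007, "z": 0.014, "turn": 0, "hand": -1},
    {"x": 0, "y": 0.009, "z": 0.017, "turn": 0, "hand": -1},
    {"x": 0, "y": 0.009, "z": 0.017, "turn": 0, "hand": -1}
  ]
}}

```text
time: 17.07
tcp_pos: [0.4732, -0.1184, 0.1603]
tool_rot: [-2.427, -1.988, 0.008]
wrist_force: [-6.5, 1.0, 0.2]
finger_gap: 0.0166
```

```bash
python3 go.py .386 -.101 .225 -11.3
```

```text
t 17.07 tcp [ 0.4732 -0.1184  0.1603] yaw -11.34 zax [-6.7e-03 -2.0e-04 -1.0e+00] F [-6.47  1.04  0.19] gap 0.0166 q [ 0.66  0.72 -0.85  2.    0.77  0.79  0.73]
shift [-0.0002 -0.0894 -0.0641] turn -0.04
cab tcp -0.051 -0.0
cab eye 0.1249 -0.0002 0.1856
F cab -6.55 -0.25 0.19
```

>>> {"method": "send_rows", "body": {
  "deltas": [
    {"x": 0, "y": -0.003, "z": 0.002, "turn": 0, "hand": -1},
    {"x": 0, "y": -0.003, "z": 0.004, "turn": 0, "hand": -1},
    {"x": 0, "y": -0.003, "z": 0.006, "turn": 0, "hand": -1},
    {"x": 0, "y": -0.002, "z": 0.008, "turn": 0, "hand": -1},
    {"x": 0, "y": -0.002, "z": 0.008, "turn": 0, "hand": -1}
  ]
}}

```text
time: 17.48
tcp_pos: [0.4756, -0.1181, 0.154]
tool_rot: [2.43, 1.989, 0.002]
wrist_force: [0.8, -1.1, 3.5]
finger_gap: 0.0168
```

>>> {"method": "send_rows", "body": {
  "deltas": [
    {"x": 0, "y": 0, "z": 0, "turn": 0, "hand": -0.66},
    {"x": 0, "y": 0, "z": 0, "turn": 0, "hand": -0.63},
    {"x": 0, "y": 0, "z": 0, "turn": 0, "hand": -0.61},
    {"x": 0, "y": 0, "z": 0, "turn": 0, "hand": -0.59},
    {"x": 0, "y": 0, "z": 0, "turn": 0, "hand": -0.57},
    {"x": 0, "y": 0, "z": 0, "turn": 0, "hand": -0.55},
    {"x": 0, "y": 0, "z": 0, "turn": 0, "hand": -0.5},
    {"x": 0, "y": 0, "z": 0, "turn": 0, "hand": -0.4}
  ]
}}

```text
time: 18.15
tcp_pos: [0.4735, -0.118, 0.1536]
tool_rot: [-2.43, -1.99, 0.002]
wrist_force: [-0.3, -0.3, 1.2]
finger_gap: 0.0258
```

>>> {"method": "send_rows", "body": {
  "deltas": [
    {"x": 0, "y": 0, "z": 0, "turn": 0, "hand": 0},
    {"x": 0, "y": 0, "z": 0, "turn": 0, "hand": 0.5},
    {"x": 0, "y": 0, "z": 0, "turn": 0, "hand": 1},
    {"x": 0, "y": 0, "z": 0, "turn": 0, "hand": 1},
    {"x": 0, "y": -0.01, "z": 0, "turn": 0, "hand": 1},
    {"x": 0, "y": -0.03, "z": 0, "turn": 0, "hand": 1},
    {"x": 0, "y": -0.05, "z": 0, "turn": 0, "hand": 1},
    {"x": 0, "y": -0.06, "z": 0, "turn": 0, "hand": 1}
  ]
}}

```text
time: 18.82
tcp_pos: [0.4128, -0.106, 0.1539]
tool_rot: [-2.429, -1.991, 0.004]
wrist_force: [-0.4, -0.3, -0.5]
finger_gap: 0.0853
```

```bash
python3 go.py .386 -.101 .225 -11.3; python3 -c "
from h import *
im,d,T=snap('side','s3'); im2,d2,T2=snap('wrist','w5')
c=cv2.resize(im[130:330,200:400,::-1],(400,400),interpolation=3); e=cv2.resize(im2[:,:,::-1],(400,300)); e=np.vstack([e,np.zeros((100,400,3),np.uint8)]); cv2.imwrite('pics/s3c.png',np.hstack([c,e]))"
```

```text
t 18.82 tcp [ 0.4128 -0.106   0.1539] yaw -11.33 zax [-2.5e-03 -6.0e-04 -1.0e+00] F [-0.38 -0.28 -0.48] gap 0.0853 q [ 0.66  0.66 -0.83  2.18  0.83  0.66  0.61]
shift [-0.0004 -0.0275 -0.0711] turn -0.03
cab tcp -0.1127 0.0003
cab eye 0.0633 0.0002 0.1792
F cab -0.32 -0.35 -0.48
```

View pics/s3c.png

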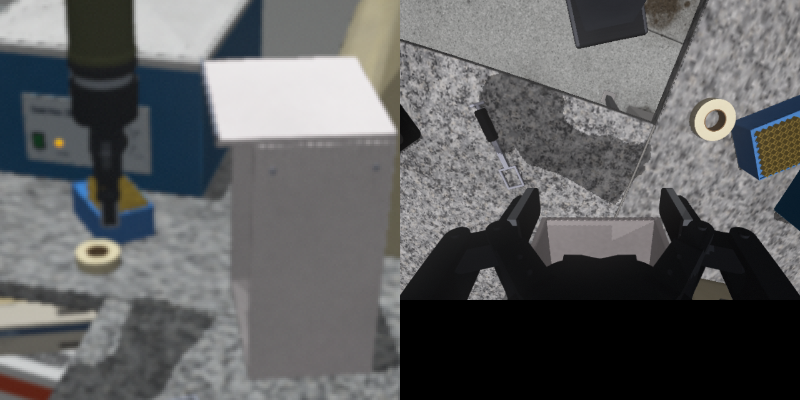

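Run:
```python
from h import *
f=np.load('pics/w5.npz'); T=f['T']; d=f['d']; K=optics.camera_params('wrist')['K']; print(K)
a=np.radians(-11.3); ex=np.array([np.cos(a),np.sin(a),0]); ey=np.array([-ex[1],ex[0],0]); O=np.array([.5233,-.1284,0])
v,u=np.mgrid[300:480,200:440]; uv=np.c_[u.ravel(),v.ravel()]; P=at_depth('wrist',uv,d,T)-O; C=np.c_[P@ex,P@ey,P[:,2]]
for v0 in range(340,430,8):
    k=(uv[:,1]==v0)&(uv[:,0]==320); print(v0,C[k].round(3))
m=(C[:,0]>.0)&(C[:,0]<.18)&(abs(C[:,1])<.085)&(C[:,2]>.016)&(C[:,2]<.3); print(m.sum(), C[m].min(0) if m.any() else '',C[m].max(0) if m.any() else '')
```

```text
[[338.90980196   0.         319.31057057]
 [  0.         338.90980196 235.87027868]
 [  0.           0.           1.        ]]
340 [[ 0.029 -0.     0.   ]]
348 [[ 0.04 -0.    0.  ]]
356 [[ 0.044 -0.     0.01 ]]
364 [[ 0.054 -0.     0.01 ]]
372 [[ 0.065 -0.     0.011]]
380 [[ 0.076 -0.     0.01 ]]
388 [[ 0.088 -0.     0.01 ]]
396 [[ 0.099 -0.     0.011]]
404 [[ 0.111 -0.     0.011]]
412 [[ 0.124 -0.     0.01 ]]
420 [[-0.126 -0.     0.252]]
428 [[-0.126 -0.     0.255]]
0
```

>>> {"method": "send_rows", "body": {
  "deltas": [
    {"x": 0, "y": 0.02, "z": 0, "turn": 0, "hand": 1},
    {"x": 0, "y": 0.04, "z": -0.01, "turn": 0, "hand": 1},
    {"x": 0, "y": 0.045, "z": -0.02, "turn": 0, "hand": 1},
    {"x": 0, "y": 0.045, "z": -0.03, "turn": 0, "hand": 1},
    {"x": 0, "y": 0.045, "z": -0.03, "turn": 0, "hand": 1},
    {"x": 0, "y": 0.045, "z": -0.03, "turn": 0, "hand": 1}
  ]
}}

```text
time: 19.42
tcp_pos: [0.4596, -0.1151, 0.1842]
tool_rot: [2.43, 1.99, 0.0]
wrist_force: [-0.3, -0.6, -0.2]
finger_gap: 0.0856
```

```bash
cat > chk.py <<'E'
from h import *
im,d,T=snap('wrist','w6')
a=np.radians(-11.3); ex=np.array([np.cos(a),np.sin(a),0]); ey=np.array([-ex[1],ex[0],0]); O=np.array([.5233,-.1284,0])
v,u=np.mgrid[250:480,200:440]; uv=np.c_[u.ravel(),v.ravel()]; P=at_depth('wrist',uv,d,T)-O; C=np.c_[P@ex,P@ey,P[:,2]]
for v0 in range(340,425,4):
    k=(uv[:,1]==v0)&(uv[:,0]==320); print(v0,C[k].round(3))
m=(C[:,0]>.0)&(C[:,0]<.17)&(abs(C[:,1])<.085)&(C[:,2]>.016)&(C[:,2]<.3); print(m.sum(), C[m].min(0) if m.any() else '',C[m].max(0) if m.any() else '')
cv2.imwrite('pics/w6c.png',cv2.resize(im[300:440,220:420,::-1],None,fx=3,fy=3,interpolation=3))
E
python3 chk.py
```

```text
340 [[0.094 0.    0.01 ]]
344 [[0.1   0.    0.011]]
348 [[0.106 0.    0.011]]
352 [[0.112 0.    0.01 ]]
356 [[0.118 0.    0.009]]
360 [[0.124 0.    0.01 ]]
364 [[0.129 0.    0.011]]
368 [[0.095 0.    0.058]]
372 [[0.095 0.    0.064]]
376 [[0.089 0.    0.077]]
380 [[0.089 0.    0.082]]
384 [[0.089 0.    0.088]]
388 [[0.09  0.    0.092]]
392 [[0.09  0.    0.097]]
396 [[0.092 0.    0.101]]
400 [[0.091 0.    0.106]]
404 [[0.091 0.    0.111]]
408 [[0.091 0.    0.115]]
412 [[ 0.092 -0.     0.119]]
416 [[-0.076 -0.     0.28 ]]
420 [[-0.077 -0.     0.282]]
424 [[-0.077 -0.     0.283]]
1352 [ 0.0877432  -0.08481746  0.05553628] [0.11608155 0.08499338 0.12135412]
```

View pics/w6c.png

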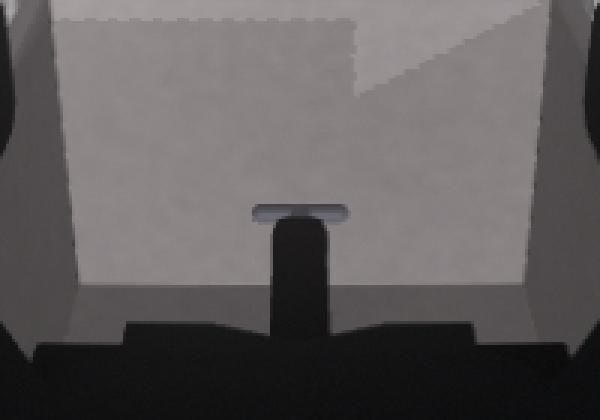

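The lifter hangs upright at the middle. Its foot is 55 mm up, as expected for the bar in the seat, and its handle rests at about x = 90 mm. I'll withdraw and confirm that it is still.

>>> {"method": "send_rows", "body": {
  "deltas": [
    {"x": 0, "y": -0.01, "z": 0, "turn": 0, "hand": 1},
    {"x": 0, "y": -0.025, "z": 0, "turn": 0, "hand": 1},
    {"x": 0, "y": -0.03, "z": 0, "turn": 0, "hand": 1},
    {"x": 0, "y": -0.03, "z": 0, "turn": 0, "hand": 1},
    {"x": 0, "y": -0.03, "z": 0, "turn": 0, "hand": 1},
    {"x": 0, "y": -0.03, "z": -0.02, "turn": 0, "hand": 1},
    {"x": 0, "y": -0.03, "z": -0.03, "turn": 0, "hand": 1},
    {"x": 0, "y": -0.03, "z": -0.03, "turn": 0, "hand": 1}
  ]
}}

```text
time: 20.13
tcp_pos: [0.4326, -0.1089, 0.2157]
tool_rot: [2.429, 1.988, 0.006]
wrist_force: [0.6, 0.3, 0.0]
finger_gap: 0.0852
```

```bash
python3 chk.py | tail -8 && python3 -c "
from h import *
d0=cv2.imread('pics/top0.png').astype(int); im,d,T=snap('top','top9'); n=im[:,:,::-1].astype(int)
for k,(u,v) in dict(rack=(397,312),tape=(190,279),bottle=(347,156),marker=(433,260)).items():
    t=d0[v-18:v+18,u-18:u+18].astype(np.uint8); res=cv2.matchTemplate(n[v-34:v+34,u-34:u+34].astype(np.uint8),t,5); print(k,cv2.minMaxLoc(res)[1::2])
s=r.get_state(); print(s['time'],s['wrist_force']); print(r.close_job())"
```

```text
400 [[0.092 0.001 0.11 ]]
404 [[0.093 0.001 0.115]]
408 [[0.092 0.001 0.12 ]]
412 [[0.092 0.001 0.126]]
416 [[-0.104  0.001  0.311]]
420 [[-0.105  0.001  0.314]]
424 [[-0.107  0.001  0.316]]
1294 [ 0.08760728 -0.08482757  0.05614286] [0.11623976 0.08493699 0.12836861]
rack (0.9651179909706116, (16, 16))
tape (0.2493218183517456, (13, 0))
bottle (0.9798732399940491, (16, 16))
marker (0.9987710118293762, (16, 16))
20.2333 [-0.35551244  0.02691451 -0.53916329]
the job is handed in; nothing more can be done
None
```

I picked up the larger lifter by its handle and hung it by its loop on the cupboard hook. I then withdrew the hand and handed the job in at about 20 s. No verdict is reported.

**How it went**
- **First grip:** It closed just above the handle, because the fingertips are about 23 mm short of the reported TCP. I regripped about 20 mm lower and it held.
- **Tilt:** The moves cannot tilt the tool. I took the lifter in about level and gripped it far back, so the hand stayed in front of the roof.
- **Hook:** I felt the stem with the bar about 120 mm in (about 6 N on the wrist sensor), then the seat at the expected height.
- **Hanging:** Lowering the hand turned the lifter to about 25° loop-up about the hook, with readings up to about 7 N. I then opened the fingers slowly and it swung down.

**Last checks**
- **Lifter:** Two wrist pictures about 0.8 s apart agreed within 1–2 mm. They show it upright on the middle plane, foot about 55 mm up (about 54 mm expected with the bar in the seat) and handle at the rest bar. I saw only the handle and foot, so the bar being in the seat is inferred from these.
- **Hand:** It was open and well clear of the lifter.
- **Bystanders:** The rack, bottle and marker had not moved in the top view.
- **Failed check:** The tape did not match in the top view (score 0.25). The arm probably hid it. It was standing in its usual place in the side and wrist pictures taken just after release, and nothing came near it.

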